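# Hold a dressed punch up to the inspection camera

### The arm

A 6-joint arm with a two-finger parallel gripper is mounted at the origin on a cart in front of the work surface, level with it; the furniture and walls round the work are solid. World frame = base frame: x ahead of the robot, y to its left, z up, the work surface at z = 0. Lengths are in m, angles in rad, forces in N, time in s.
With the tool pointing down it reaches from about 0.375 to 0.9 m from the base axis. Payload 3.1 kg.
Tool frame: the origin (TCP) lies at the very end of the fingers, on their centre line; the grasp point (between the pads) lies 19 mm behind it (manip.pinch_z is the distance from the TCP to the grasp point, in m); z points along the fingers, y is the line along which they close (so a half turn about z gives the same grasp; the last joint's range is limited). The gripper opens to 85 mm and grips with 20 to 120 N. Pads are 22 mm wide; open, the fingers measure 114 mm over their backs; the gripper's body (76 mm by 85 mm) begins 54 mm behind the grasp point. The pads swing forward as they close: fully open they stand 13 mm farther back than shut.
Start: joints at [-0.178, 0.527, 1.433, -0, 1.181, -0.178], TCP at [0.625, 0, 0.231] pointing down, gripper open.
Joint ranges: [-3.08, 3.08], [-0.75, 2.2], [0.22, 2.44], [-1.43, 4.57], [0, 2.65], [-2.85, 2.85]. Speed limits (rad/s): [2.79, 2.79, 3.14, 3.14, 3.14, 3.14].

### API

Orientations are given as a unit quaternion [x, y, z, w].
In Python, from station import manip gives the robot as it stands.
- The arm moves only by the tool servo_tool, never from a script. Its argument "commands" is one flat list of numbers, 7 for each row, row after row: the shift along the tool's x, y, z each as a share of 500 mm, from -1 to 1, then the turn, a rotation vector about the tool's x, y, z each as a share of 360 degrees, from -1 to 1, then the opening, from -1 (shut) to 1 (fully open). In form: [dx, dy, dz, rx, ry, rz, claw, dx, dy, dz, rx, ry, rz, claw, ...]. A call has 1 to 12 rows; each row shifts and turns the commanded pose from where the row before left it, along the tool's axes as they then stand; what a row does not reach is not made up. A row lasts 1/12 s, in which the tool goes at most 41.7 mm and 7.16 degrees, less where a joint would pass 70% of its speed; a pose out of reach is approached as far as the arm can. A call with a number of a shift or a turn outside -1 to 1 is refused whole. A call with a gripper value outside its range is refused whole. The fingers move at their own pace and stop on an object; "force" is the grip in N (left out, the last holds). Time passes only in rows, so rows that do not move let the fingers close. It gives the time, the measured TCP pose, the force, the opening and the grip force at its end, in the units of the state.
- manip.sense(): the state, without advancing time (a new reading comes with each control period).
- manip.snapshot(name): name is "scene" or "side" or "wrist"; returns a dict with "img" (420x560x3 uint8, red, green, blue), "mtx" (3x3 intrinsics, pixels), "world_to_cam" (4x4, takes a point from world to camera coordinates). Camera axes: x right, y up, looking along -z (the intrinsics and any distortion apply to the point x, -y, -z); pixel columns grow to the right and rows downward; lengths in m; the calibration is good to about 2 mm. A picture is of the moment at which its call begins. There is no depth.
- manip.sign_off(): hands the job in; it is judged then, once.
Trained networks look in a picture, given as the dict that the camera call returned (one of the last four; its "shot" number tells which), for a name from the list of things; names that differ only in an ending like _2 or _b are one class to them, and where a whole thing is asked for, a point or a joint stands for the part that bears it (a point fixed in the world has none). Each returns a list of dicts, best first, with "conf" (0 to 1); they miss things now and then, are a little off and sometimes report something else, mostly with a low value. They report only what shows in the picture. A call takes as long as a camera call. They do not tell look-alikes from the thing itself.
- manip.look_for(picture, query): "box" ([left, top, width, height] in pixels, round what is visible of it).
- manip.silhouettes(picture, query): "pixels" (420x560 bool, what is visible of it) and "box" ([left, top, width, height] in pixels, round what is visible of it).
The state is a dict: "t": time; "q": joint angles; "qd": joint speeds; "tau": joint torques, N m; "tcp_pos": TCP position; "tool_rot": TCP orientation; "force": force on the tool from outside, world axes, zero at the start; "ft_torque": the same for the moment, N m; "finger_gap": opening from 0.0 (shut) to 1.0 (fully open); "gripper_force": force on a finger pad.
Only numpy, scipy, OpenCV 4.12 (cv2) and the standard library are available. Lean on these libraries where they do the work, as an engineer would, in place of code of your own. Each camera call takes 0.05 s, during which the arm holds its last target. There are 200 camera calls.

### The job

The hollow punch clamped in the dressing fixture is due for an edge check. Open the toggle clamp fully and leave it open, then lift the punch out of its nest and hold it up to the inspection camera: cutting end towards the lens, on the lens's line of sight and along it, with the cutting edge about 40 mm in front of the glass. Finish while holding it still there, clear of the camera; do not shift the camera or disturb the other things on the bench.

Things in the scene. Friction and masses are not known exactly. Their poses are not given: they have to be found in the camera images.
- fixture: dressing fixture bolted to the bench: aluminium base plate 130 x 210 mm, top at 12 mm, with a bright nest block and, on its -y side, a toggle clamp. Origin on the bench under the nest; x along the punch towards its cutting end, z up. The clamp arm swings in the plane x = +18 mm; fully opened it stands upright, 165 mm high, at y -60 mm and beyond
- nest (a point): middle of the punch's seat, on the slot floor, 37.5 mm above the bench; fixture's axes. The block covers x -10 to +34, y -23 to +23 mm, top at 46.5 mm; its slot along x is 17 mm wide, 9 mm deep, open above and at both ends. The punch's butt end stands out some 37 mm on the -x side over the base plate, free on both sides
- clamp_handle (a joint): toggle clamp handle: 0 locked (leans 16 degrees from upright towards the punch), 1.55 fully open (lies away from the punch, 17 degrees above level). Turns about the fixture's +x through point clamp_handle_hinge; its linkage swings the padded arm up off the punch by about the same angle. Locks just past dead centre (a few newtons at the grip free it); stays where it is left, open
- clamp_handle_hinge (a point): pivot of the clamp handle, 62 mm above the bench; turns with the handle. With the handle locked its axes are those of the fixture
- handle_grip (a point): middle of the black round grip of the clamp handle (grip 15 mm thick, 68 mm long), 78 mm from the pivot; 137 mm above the bench when locked. Axes turn with the handle: x along the hinge axis
- punch: the punch in the nest: black steel, 95 mm long, 15 mm across the shank, tapering to a round cutting edge at one end, about 90 g. Origin at mid-length on its underside (7.5 mm below its axis); y along it to the cutting end, z up out of the nest. Seated, its axis is 45 mm above the bench; its middle lies within 3 mm of point nest
- punch_edge (a point): centre of the cutting edge of that punch, on its axis; axes as punch
- punch_butt (a point): centre of the butt end of that punch, on its axis; axes as punch
- camera: inspection camera stand: grey base 120 x 96 mm, steel column behind, 306 mm high, with a fork that carries the black camera barrel (35 mm thick, 97 mm long) at 240 mm height. Origin on the bench under the base's middle; the camera looks to the stand's -x side, tilted down
- lens (a point): centre of the front glass of the camera barrel (the end of its 28 mm nose). The axes turn with the barrel: -x points out of the lens along its line of sight, y is level, z up. How far it looks down differs from start to start (0.2 to 0.5 rad)
- tray: open steel tray 100 x 150 x 20 mm, fixed, with two thinner punches that are not wanted; origin under its middle
- thin_punch_a: a thinner punch, 12 mm across, 95 mm long, lying in the tray: leave it
- thin_punch_b: a thinner punch, 10 mm across, 95 mm long, lying in the tray: leave it
- oil_can: thin-spout oil can, 144 mm high, standing at the right: leave it; origin under its middle
- stone: grey dressing stone 100 x 25 x 13 mm, lying on the bench: leave it; origin under its middle
- caliper: vernier caliper, 300 mm long, lying behind the fixture: leave it
There are look-alikes about, which are no part of the job. Leave any purple or turquoise look-alike of the punch alone.

How it is judged:
On the way, in this order (a step that is already met when the one before it is completed fails the run):
1. the toggle clamp is opened while the punch still lies in its nest (value of joint clamp_handle above 1.25 rad and distance of punch from where it was at the start of the episode below 0.012 m), for 0.2 s.
2. the punch is lifted clear of the fixture in the fingers (height (world z) of punch above 0.08 m and contact force between the fingers and punch above 1 N and contact force between punch and fixture below 0.1 N), for 0.2 s.
At the end, for the whole second after the job is handed in: the fingers hold the punch still, clear of camera and fixture, cutting end to the lens: edge 28 to 52 mm from the glass, within 8 mm of the line of sight (sideways, up/down), punch within 8 degrees of it; clamp still open, camera not shifted (8 mm) (x of punch_edge in the frame of lens between -0.052 and -0.028 m and y of punch_edge in the frame of lens between -0.008 and 0.008 m and z of punch_edge in the frame of lens between -0.008 and 0.008 m and angle between the y axis of punch and the x axis of lens, either way round below 0.14 rad and x of punch_butt in the frame of lens below -0.1 m and height (world z) of punch_edge above 0.12 m and height (world z) of punch_butt above 0.08 m and contact force between the fingers and punch above 2 N and contact force between each of punch, the arm, the fingers and camera below 0.1 N and contact force between punch and fixture below 0.1 N and linear speed of punch below 0.02 m/s and angular speed of punch below 0.1 rad/s and value of joint clamp_handle above 1.1 rad and distance of lens from where it was at the start of the episode below 0.008 m); the arm keeps its last pose, push and grip.
It fails at once if the punch is dragged out while the clamp is shut (value of joint clamp_handle below 0.9 rad and distance of punch from where it was at the start of the episode above 0.02 m).
It fails at once if the camera is shifted (distance of lens from where it was at the start of the episode above 0.012 m).
It fails at once if another thing on the bench is disturbed (distance of any of thin_punch_a, thin_punch_b, oil_can, stone, caliper from where it was at the start of the episode above 0.03 m).
It also fails if it takes over 59 s, if anything falls off the work surface, if the arm or the gripper's body presses on something with over 40 N, if the wrist force passes 120 N, or if a joint passes its speed limit or range.

## Working session

There is one attempt and no reset: what is moved stays moved. The work goes in short steps, Python scripts to look and compute and a tool call to move; the robot and the scene stay as the last step left them, time stands still between calls to the robot, and variables do not carry over. Pictures are saved under pics/ and viewed, at most 10 in all, crops included, and the job is handed in when it is done.

Besides the shell and the picture viewer there is one more tool, called after "Call:" as name(argument=value, ...) on one line, values as JSON. servo_tool: Moves the arm, as the interface text tells. Its arguments: {"type":"object","properties":{"commands":{"type":"array"},"force":{"type":"number"}},"required":["commands"]}

```bash
ls; mkdir -p pics
python3 - <<'E'
from station import manip
import cv2, numpy as np, pickle
out={}
for n in ["scene","side","wrist"]:
    p=manip.snapshot(n); cv2.imwrite(f"pics/{n}0.png",p["img"][:,:,::-1])
    print(n,p.keys(),p["mtx"].round(1).tolist(),p["world_to_cam"].round(3).tolist())
    out[n]=p
    for q in ["fixture","punch","handle_grip","camera","lens","clamp_handle","punch_edge","tray"]:
        for d in manip.look_for(p,q)[:3]: print(" ",q,[round(v) for v in d["box"]],round(d["conf"],2))
pickle.dump(out,open("p0.pkl","wb"))
print(manip.sense())
a=np.hstack([out["scene"]["img"],out["side"]["img"]])
E
```

```text
pics
scene dict_keys(['img', 'mtx', 'world_to_cam', 'shot']) [[539.2, 0.0, 284.3], [0.0, 539.2, 205.2], [0.0, 0.0, 1.0]] [[-0.818, -0.576, -0.008, 0.407], [0.268, -0.394, 0.879, -0.342], [-0.509, 0.717, 0.476, -1.088], [0.0, 0.0, 0.0, 1.0]]
  fixture [272, 216, 89, 88] 0.89
  fixture [315, 216, 12, 31] 0.54
  punch [218, 291, 30, 7] 0.63
  punch [270, 218, 86, 87] 0.6
  punch [336, 219, 26, 5] 0.59
  handle_grip [319, 215, 8, 29] 0.7
  lens [234, 330, 26, 12] 0.28
  lens [270, 217, 88, 88] 0.19
  clamp_handle [312, 216, 14, 28] 0.43
  punch_edge [286, 264, 28, 22] 0.73
  punch_edge [336, 221, 23, 6] 0.46
  punch_edge [217, 284, 33, 14] 0.43
  tray [208, 315, 76, 62] 0.6
side dict_keys(['img', 'mtx', 'world_to_cam', 'shot']) [[528.8, 0.0, 283.5], [0.0, 528.8, 211.4], [0.0, 0.0, 1.0]] [[1.0, 0.009, -0.021, -0.552], [0.015, 0.459, 0.888, -0.096], [0.018, -0.888, 0.459, -1.731], [0.0, 0.0, 0.0, 1.0]]
  fixture [225, 214, 59, 62] 0.96
  punch [250, 298, 36, 17] 0.72
  punch [247, 226, 8, 8] 0.56
  punch [284, 219, 28, 11] 0.4
  handle_grip [252, 214, 8, 35] 0.74
  handle_grip [240, 199, 2
[... 830 characters left out ...]
133, 28] 0.6
{'t': 1.35, 'q': array([-1.78492002e-01,  5.27520743e-01,  1.43270728e+00,  2.75626184e-05,
        1.18141439e+00, -1.78516234e-01]), 'qd': array([ 0.00071094,  0.00087553, -0.00214037, -0.00010798, -0.00158826,
        0.00095697]), 'tau': array([ 5.30049401e-04, -4.42322874e+01, -1.78416842e+01, -3.47543310e-04,
        8.71868597e-04, -7.11762212e-06]), 'tcp_pos': array([6.24969688e-01, 4.76188767e-05, 2.31295317e-01]), 'tool_rot': array([ 7.07101913e-01,  7.07111649e-01, -3.71777644e-06, -2.77098157e-05]), 'force': array([-0.59704551,  0.23872661,  0.07618039]), 'ft_torque': array([0.01510953, 0.01259914, 0.00465214]), 'gripper_force': 0.0, 'finger_gap': 0.9972711033734589}
```

View pics/scene0.png

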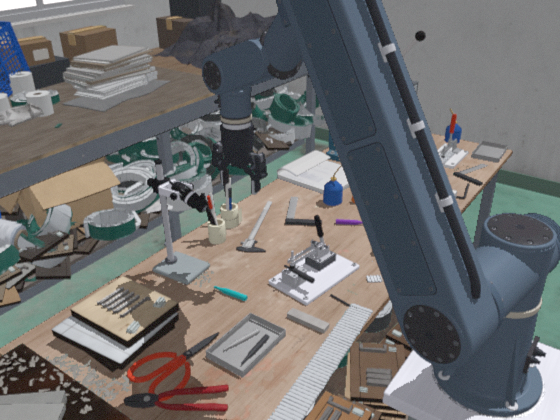

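View pics/side0.png

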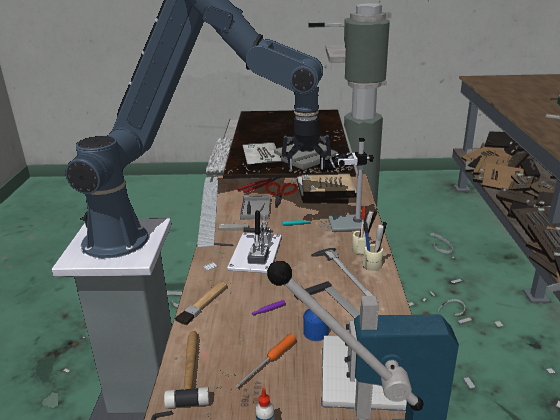

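View pics/wrist0.png

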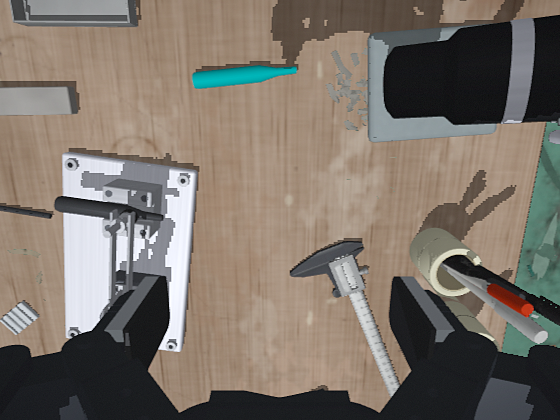

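The wrist view shows the fixture at the left (plate corners near (70,163), (187,180), (172,344)), with the clamp towards the top of the image. The camera barrel is at the right, its lens end near (385,85), and the turquoise decoy is at (245,76). I'll move the wrist camera over the fixture.

Call:
servo_tool(commands=[-0.02,-0.08,-0.02,0,0,0,1,-0.02,-0.08,-0.02,0,0,0,1,-0.02,-0.08,-0.02,0,0,0,1,0,-0.07,0,0,0,0,1,0,0,0,0,0,0,1])

```text
t: 1.77
tcp_pos: [0.4636, -0.0279, 0.2601]
tool_rot: [0.707, 0.707, -0.003, -0.004]
force: [-0.9, 0.5, -0.5]
finger_gap: 1.002
gripper_force: 0.0
```

Run:
```python
from station import manip
import cv2, pickle
p=manip.snapshot("wrist"); pickle.dump(p,open("w1.pkl","wb"))
cv2.imwrite("pics/w1.png",cv2.resize(p["img"][:,:,::-1],(784,588)))
for q in ["fixture","punch","handle_grip","clamp_handle","punch_edge","punch_butt"]:
    for d in manip.look_for(p,q)[:3]: print(" ",q,[round(v) for v in d["box"]],round(d["conf"],2))
print(p["world_to_cam"].round(3).tolist(),manip.sense()["tcp_pos"])
```

```text
fixture [215, 120, 147, 216] 0.87
  punch [238, 158, 101, 31] 0.79
  punch [364, 36, 106, 22] 0.79
  handle_grip [284, 267, 32, 66] 0.67
  clamp_handle [284, 270, 27, 63] 0.92
  punch_edge [239, 162, 98, 25] 0.94
  punch_edge [367, 35, 100, 26] 0.59
  punch_butt [370, 38, 98, 20] 0.87
  punch_butt [240, 164, 95, 19] 0.62
  punch_butt [217, 121, 144, 213] 0.35
[[1.0, -0.001, -0.011, -0.461], [-0.002, 0.959, -0.284, 0.072], [0.011, 0.284, 0.959, -0.405], [0.0, 0.0, 0.0, 1.0]] [ 0.4735804  -0.02959498  0.26076871]
```

View pics/w1.png

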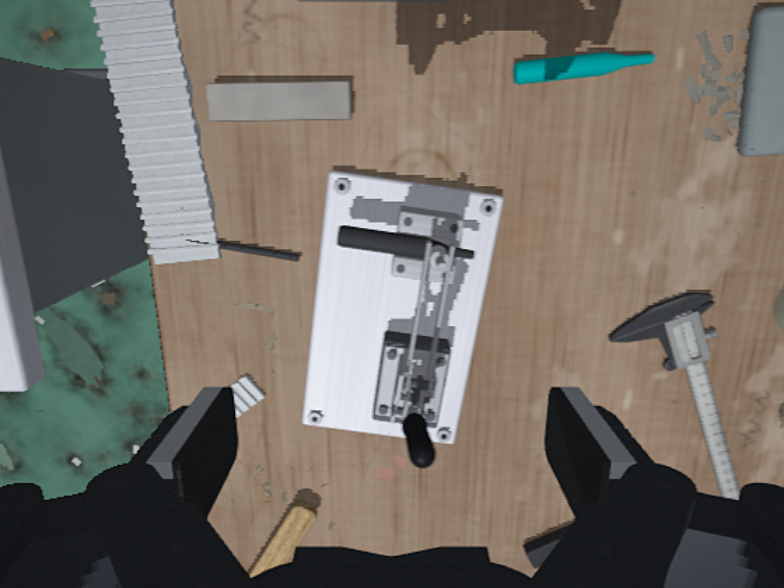

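The enlarged view (scale 1.4) shows the punch at (338,237)–(473,253), butt left and cutting end right, so fixture +x is about world +x, turned by roughly -7°. The handle grip stands at (419,440), on the clamp's side. Plate corners are TL (332,171), TR (502,194), BR (452,441) and BL (304,424).

```bash
cat > h.py <<'E'
import numpy as np, cv2, pickle
def ray(p,uv):
    M=p["world_to_cam"]; R=M[:3,:3]; c=-R.T@M[:3,3]; K=p["mtx"]
    d=np.linalg.inv(K)@np.array([uv[0],uv[1],1.]); d=R.T@np.array([d[0],-d[1],-d[2]])
    return c,d/np.linalg.norm(d)
def onz(p,uv,z):
    c,d=ray(p,uv); return c+d*(z-c[2])/d[2]
def proj(p,X):
    M=p["world_to_cam"]; x=M[:3,:3]@np.asarray(X)+M[:3,3]; y=p["mtx"]@np.array([x[0],-x[1],-x[2]]); return y[:2]/y[2]
def tri(obs):
    A=np.zeros((3,3));b=np.zeros(3)
    for p,uv in obs:
        c,d=ray(p,uv); P=np.eye(3)-np.outer(d,d); A+=P;b+=P@c
    return np.linalg.solve(A,b)
E
python3 - <<'E'
from station import manip
from h import *
p=manip.snapshot("wrist"); cv2.imwrite("pics/w2raw.png",p["img"][:,:,::-1]); pickle.dump(p,open("w1.pkl","wb"))
print(p["world_to_cam"].round(3).tolist(),manip.sense()["tcp_pos"])
hsv=cv2.cvtColor(p["img"],cv2.COLOR_RGB2HSV)
m=((hsv[...,1]<40)&(hsv[...,2]>185)).astype(np.uint8); 
box=np.zeros_like(m); box[105:330,205:372]=1; m*=box
m=cv2.morphologyEx(m,cv2.MORPH_OPEN,np.ones((3,3)))
n,l,s,_=cv2.connectedComponentsWithStats(m); k=1+s[1:,4].argmax()
cs=max(cv2.findContours((l==k).astype(np.uint8),cv2.RETR_EXTERNAL,2)[0],key=cv2.contourArea)
P=np.array([onz(p,c[0],.012)[:2] for c in cs]).astype(np.float32)
r=cv2.minAreaRect(P); print("plate",r, cv2.boxPoints(r).round(4).tolist())
for uv in [(332,171),(502,194),(452,441),(304,424)]: print(onz(p,np.array(uv)/1.4,.012).round(4))
for d in manip.silhouettes(p,"punch")[:2]:
    px=np.argwhere(d["pixels"])[:,::-1]; 
    Q=np.array([onz(p,c,.045)[:2] for c in px]).astype(np.float32); print("punch",d["conf"],d["box"],cv2.minAreaRect(Q),cv2.boxPoints(cv2.minAreaRect(Q)).round(4).tolist())
for d in manip.silhouettes(p,"handle_grip")[:2]:
    px=np.argwhere(d["pixels"])[:,::-1]; print("grip",d["conf"],d["box"],px.mean(0),onz(p,px.mean(0),.137))
E
```

```text
[[1.0, 0.0, -0.0, -0.473], [-0.0, 0.958, -0.286, 0.074], [0.0, 0.286, 0.958, -0.4], [0.0, 0.0, 0.0, 1.0]] [ 0.47329972 -0.02951221  0.26064206]
plate ((0.44050997495651245, -0.08414047956466675), (0.2076234370470047, 0.08167411386966705), 81.91986083984375) [[0.3855000138282776, -0.18119999766349792], [0.46639999747276306, -0.19269999861717224], [0.49549999833106995, 0.012900000438094139], [0.4147000014781952, 0.024399999529123306]]
[0.4309 0.0224 0.012 ]
[0.5553 0.006  0.012 ]
[ 0.5255 -0.2003  0.012 ]
[ 0.4009 -0.1842  0.012 ]
punch 0.71 [349.5, 36.0, 102.8, 21.7] ((0.5819202661514282, 0.09080731123685837), (0.08693157881498337, 0.013716829009354115), 6.0355072021484375) [[0.5379999876022339, 0.09309999644756317], [0.5393999814987183, 0.07940000295639038], [0.6258999705314636, 0.08860000222921371], [0.6244000196456909, 0.10220000147819519]]
punch 0.65 [227.4, 156.7, 97.1, 26.3] ((0.4710221588611603, -0.02266177162528038), (0.016114594414830208, 0.09604297578334808), 81.73702239990234) [[0.4223000109195709, -0.02370000071823597], [0.5174000263214111, -0.03750000149011612], [0.5196999907493591, -0.02160000056028366], [0.424699991941452, -0.007799999788403511]]
grip 0.7 [267.8, 263.1, 32.6, 66.2] [283.2519685  301.08858268] [ 0.47691348 -0.10990716  0.137     ]
```

```bash
cat >> h.py <<'E'
yaw=np.radians(-8.15); O=np.array([.471,-.0227,0.])
F=np.array([[np.cos(yaw),-np.sin(yaw),0],[np.sin(yaw),np.cos(yaw),0],[0,0,1]])
fx=lambda x,y,z: O+F@np.array([x,y,z])
E
python3 - <<'E'
from h import *
o=pickle.load(open("p0.pkl","rb")); o["w1"]=pickle.load(open("w1.pkl","rb"))
print("tri",(F.T@(tri([(o["scene"],(323,229.5)),(o["side"],(256,231.5)),(o["w1"],(284.1,296.2))])-O)).round(4))
for hy in (-.107,-.112,-.102):
  for n in ["scene","side","w1"]:
    s=[]
    for r in (.044,.078,.112):
        a=.279; s.append(proj(o[n],fx(.018,hy+r*np.sin(a),.062+r*np.cos(a))).round(0).tolist())
    print(hy,n,s)
E
```

```text
tri [ 0.0198 -0.1084  0.1054]
-0.107 scene [[318.0, 235.0], [316.0, 225.0], [314.0, 215.0]]
-0.107 side [[257.0, 229.0], [257.0, 217.0], [257.0, 206.0]]
-0.107 w1 [[281.0, 292.0], [283.0, 301.0], [285.0, 313.0]]
-0.112 scene [[319.0, 234.0], [317.0, 225.0], [315.0, 215.0]]
-0.112 side [[256.0, 229.0], [256.0, 218.0], [256.0, 207.0]]
-0.112 w1 [[280.0, 297.0], [282.0, 307.0], [284.0, 319.0]]
-0.102 scene [[317.0, 236.0], [315.0, 226.0], [312.0, 216.0]]
-0.102 side [[257.0, 228.0], [257.0, 217.0], [257.0, 205.0]]
-0.102 w1 [[282.0, 287.0], [284.0, 296.0], [286.0, 307.0]]
```

Run:
```python
from h import *
o=pickle.load(open("p0.pkl","rb")); o["w1"]=pickle.load(open("w1.pkl","rb"))
T=[]
for n,c,k in [("scene",(318,245),4),("side",(258,235),4),("w1",(283,280),2.5)]:
    w=int(130/k*2/2); S=int(260/k/2); h=int(560/k/2)
    im=o[n]["img"][:,:,::-1]; x0,y0=c[0]-S,c[1]-h
    t=cv2.resize(im[y0:c[1]+h,x0:c[0]+S],(260,560),interpolation=cv2.INTER_CUBIC)
    kx=260/(2*S);ky=560/(2*h)
    for r in (.044,.078,.112):
        q=proj(o[n],fx(.018,-.112+r*np.sin(.279),.062+r*np.cos(.279)))
        cv2.circle(t,(int((q[0]+.5-x0)*kx),int((q[1]+.5-y0)*ky)),3,(0,0,255),-1)
    for y in (-.0475,0,.0475):
        q=proj(o[n],fx(y,0,.045)); cv2.circle(t,(int((q[0]+.5-x0)*kx),int((q[1]+.5-y0)*ky)),2,(0,255,0),-1)
    T.append(t)
cv2.imwrite("pics/m1.png",np.hstack(T))
```

```text
(no output)
```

View pics/m1.png

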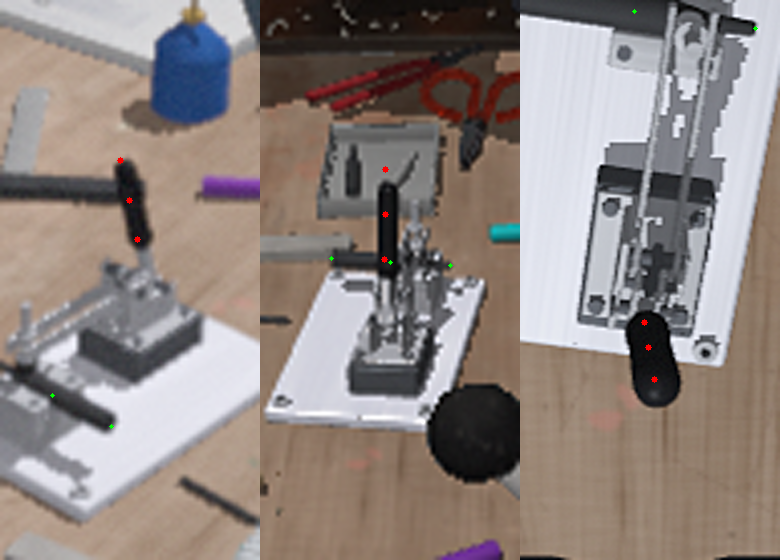

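Run:
```python
from h import *
o=pickle.load(open("p0.pkl","rb")); o["w1"]=pickle.load(open("w1.pkl","rb"))
g=fx(.018,-.112+.078*np.sin(.279),.137)
D={"scene":(.9,1.2),"side":(.75,3.5),"w1":(1.2,4)}
obs=[(o[n],proj(o[n],g)+D[n]) for n in D]
for S in (obs,obs[:2],obs[::2],obs[1:]): print((F.T@(tri(S)-O)).round(4))
print((F.T@(onz(*obs[2],.137)-O)).round(4),(F.T@(onz(*obs[0],.137)-O)).round(4))
for n in ("scene","side"):  # punch check
    print(n,[proj(o[n],fx(y,0,.045)).round(1).tolist() for y in (-.0475,.0475)])
```

```text
[ 0.0208 -0.098   0.1294]
[ 0.0211 -0.0977  0.1292]
[ 0.0205 -0.0979  0.1296]
[ 0.0208 -0.0983  0.1296]
[ 0.0195 -0.094   0.137 ] [ 0.0125 -0.0875  0.137 ]
scene [[313.0, 281.2], [284.2, 265.8]]
side [[243.1, 229.2], [272.4, 230.9]]
```

The overlay agrees with all three views. The red dots lie on the black grip and the green dots on the punch ends, so the fixture frame is good. The grip middle is at about (20, -96, 137) mm in fixture axes, with the hinge at y ≈ -117 mm. I'll plan the handle grasp: fingers closing along the hinge axis, so the grip can pivot between the pads.

```bash
cat >> h.py <<'E'
from scipy.spatial.transform import Rotation as Rn, Slerp
def rows(start,wps,smax=.036,amax=6.,claw=1):
    """start=(pos,R) tcp; wps list of (tcp pos,R). prints rounded rows per waypoint"""
    p,R=np.array(start[0]),start[1]; out=[]
    for P,Q in wps:
        n=int(max(np.ceil(np.linalg.norm(P-p)/smax),np.ceil(np.degrees((R.inv()*Q).magnitude())/amax),1))
        p0=p.copy(); sl=Slerp([0,1],Rn.concatenate([R,Q]))
        for i in range(1,n+1):
            s=(R.inv().apply(p0+(P-p0)*i/n-p)/.5).round(3); t=((R.inv()*sl(i/n)).as_rotvec()/(2*np.pi)).round(4)
            p=p+R.apply(s*.5); R=R*Rn.from_rotvec(t*2*np.pi)
            out.append([float(x) for x in s]+[float(x) for x in t]+[claw])
        print("--",n,p.round(4))
        for r in out[-n:]: print(*[f"{x:g}," for x in r])
    return p,R
def tool(xdir,zdir):
    z=np.array(zdir,float);z/=np.linalg.norm(z);x=np.array(xdir,float);x-=z*(x@z);x/=np.linalg.norm(x)
    return Rn.from_matrix(np.c_[x,np.cross(z,x),z])
def wp(G,R): return (np.array(G)+.019*R.as_matrix()[:,2],R)
def now(s): return (s["tcp_pos"],Rn.from_quat(s["tool_rot"]))
hinge=(.020,-.117,.062)
def hw(psi,phi,r=.085):  # handle at psi past upright, tool body tilted phi towards -y
    G=fx(hinge[0],hinge[1]-r*np.sin(psi),hinge[2]+r*np.cos(psi))
    return wp(G,tool(F@[0,np.cos(phi),np.sin(phi)],F@[0,np.sin(phi),-np.cos(phi)]))
E
python3 - <<'E'
from station import manip
from h import *
s=manip.sense(); print(s["t"],now(s)[1].as_matrix().round(3).tolist())
a=hw(-.279,0); up=(a[0]+[0,0,.10],a[1])
e=rows(now(s),[up,a])
print("arc")
w=[hw(-.279+k*1.56/13,k*.70/13) for k in range(1,14)]
rows(e,w,claw=-1)
E
```

```text
2.2667 [[-0.0, 1.0, -0.0], [1.0, 0.0, 0.0], [0.0, -0.0, -1.0]]
-- 3 [ 0.4777 -0.1183  0.2245]
-0.059, 0.003, 0.024, -0, 0, 0.0076, 1,
-0.059, 0.006, 0.024, -0, 0, 0.0075, 1,
-0.059, 0.009, 0.024, -0, 0, 0.0076, 1,
-- 3 [ 0.4776 -0.1183  0.1245]
0, -0, 0.067, -0, 0, 0, 1,
0, -0, 0.066, -0, 0, 0, 1,
0, -0, 0.067, -0, 0, 0, 1,
arc
-- 1 [ 0.4764 -0.1272  0.127 ]
-0.018, -0, -0.005, -0, 0.0086, 0, -1,
-- 1 [ 0.4751 -0.1362  0.128 ]
-0.018, -0, -0.003, -0, 0.0085, 0, -1,
-- 1 [ 0.4738 -0.1452  0.1281]
-0.018, -0, -0.002, -0, 0.0086, 0, -1,
-- 1 [ 0.4725 -0.154   0.1266]
-0.018, -0, -0, -0, 0.0086, 0, -1,
-- 1 [ 0.4712 -0.1631  0.1241]
-0.019, -0, 0.001, -0, 0.0086, 0, -1,
-- 1 [ 0.47   -0.1714  0.1207]
-0.018, -0, 0.002, -0, 0.0085, 0, -1,
-- 1 [ 0.4689 -0.1794  0.1165]
-0.018, -0, 0.003, -0, 0.0086, 0, -1,
-- 1 [ 0.4678 -0.1867  0.1108]
-0.018, -0, 0.005, -0, 0.0086, 0, -1,
-- 1 [ 0.4669 -0.1931  0.1045]
-0.017, -0, 0.006, -0, 0.0085, 0, -1,
-- 1 [ 0.4661 -0.1987  0.097 ]
-0.017, -0, 0.008, -0, 0.0086, 0, -1,
-- 1 [ 0.4655 -0.2032  0.0891]
-0.016, -0, 0.009, -0, 0.0086, -0, -1,
-- 1 [ 0.4649 -0.2073  0.0809]
-0.016, -0, 0.009, -0, 0.0085, -0, -1,
-- 1 [ 0.4645 -0.21    0.072 ]
-0.015, -0, 0.011, -0, 0.0086, -0, -1,
```

Call:
servo_tool(commands=[-0.059,0.003,0.024,0,0,0.0076,1,-0.059,0.006,0.024,0,0,0.0075,1,-0.059,0.009,0.024,0,0,0.0076,1,0,0,0,0,0,0,1,0,0,0.067,0,0,0,1,0,0,0.066,0,0,0,1,0,0,0.067,0,0,0,1,0,0,0,0,0,0,1,0,0,0,0,0,0,1], force=30)

```text
t: 3.02
tcp_pos: [0.476, -0.1175, 0.1236]
tool_rot: [0.756, 0.655, -0.001, -0.002]
force: [-0.2, 0.5, 0.2]
finger_gap: 0.998
gripper_force: 0.0
```

Run:
```python
from station import manip
from h import *
p=manip.snapshot("wrist"); im=p["img"][:,:,::-1].copy()
for r in (.044,.078,.112):
    q=proj(p,fx(.02,-.117+r*np.sin(.279),.062+r*np.cos(.279))); cv2.circle(im,tuple(int(v) for v in q),2,(0,0,255),-1)
cv2.imwrite("pics/w3.png",im); s=manip.sense(); print(s["t"],s["tcp_pos"],s["force"])
```

```text
3.0667 [ 0.47735971 -0.11820747  0.12512933] [0.0641041  0.02838413 0.95761142]
```

View pics/w3.png

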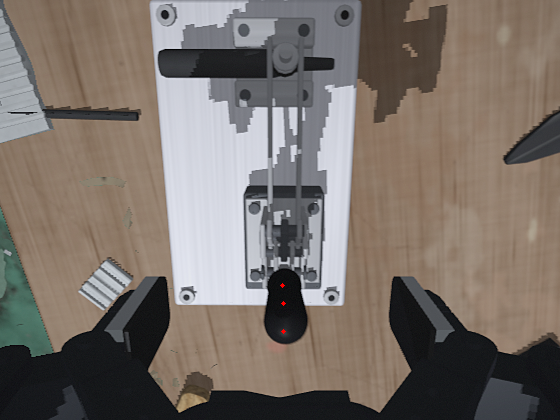

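The grip is centred between the fingers at (284,305), with the projected points on it, and the plate edges are square to the image. I'll close on it.

Call:
servo_tool(commands=[0,0,0,0,0,0,-1,0,0,0,0,0,0,-1,0,0,0,0,0,0,-1,0,0,0,0,0,0,-1,0,0,0,0,0,0,-1,0,0,0,0,0,0,-1,0,0,0,0,0,0,-1,0,0,0,0,0,0,-1], force=25)

```text
t: 3.73
tcp_pos: [0.4779, -0.1186, 0.1255]
tool_rot: [0.756, 0.655, 0.001, 0.001]
force: [0.5, 0.9, 5.8]
finger_gap: 0.161
gripper_force: 26.5
```

Call:
servo_tool(commands=[-0.018,0,-0.005,0,0.0086,0,-1,-0.018,0,-0.003,0,0.0085,0,-1,-0.018,0,-0.002,0,0.0086,0,-1,-0.018,0,0,0,0.0086,0,-1,0,0,0,0,0,0,-1])

```text
t: 4.15
tcp_pos: [0.4725, -0.1559, 0.127]
tool_rot: [0.753, 0.649, 0.083, -0.071]
force: [1.8, 2.2, 5.9]
finger_gap: 0.164
gripper_force: 26.7
```

Call:
servo_tool(commands=[-0.019,0,0.001,0,0.0086,0,-1,-0.018,0,0.002,0,0.0085,0,-1,-0.018,0,0.003,0,0.0086,0,-1,-0.018,0,0.005,0,0.0086,0,-1,-0.017,0,0.006,0,0.0085,0,-1,0,0,0,0,0,0,-1])

```text
t: 4.65
tcp_pos: [0.4667, -0.1949, 0.1037]
tool_rot: [0.735, 0.634, 0.182, -0.157]
force: [3.4, -1.8, 4.0]
finger_gap: 0.163
gripper_force: 27.6
```

Call:
servo_tool(commands=[-0.017,0,0.008,0,0.0086,0,-1,-0.016,0,0.009,0,0.0086,0,-1,-0.016,0,0.009,0,0.0085,0,-1,-0.015,0,0.011,0,0.0086,0,-1,0,0,0,0,0,0,-1,0,0,0,0,0,0,-1])

```text
t: 5.15
tcp_pos: [0.4644, -0.2112, 0.0716]
tool_rot: [0.711, 0.615, 0.258, -0.223]
force: [2.2, -4.0, 1.0]
finger_gap: 0.166
gripper_force: 25.5
```

Run:
```python
from station import manip
from h import *
s=manip.sense(); G=s["tcp_pos"]-.019*now(s)[1].as_matrix()[:,2]
g=F.T@(G-O)-np.array(hinge); print(s["tcp_pos"],s["force"],g,np.hypot(g[1],g[2]),"psi",np.arctan2(-g[1],g[2])+.279)
```

```text
[ 0.46435995 -0.2111673   0.07163887] [ 2.22477421 -4.02270174  1.0095041 ] [ 0.00011729 -0.08268493  0.02422148] 0.08615961030041763 psi 1.5648318152394474
```

The handle is at about 1.56 rad, fully open. I'll release it and back out along the fingers.

Call:
servo_tool(commands=[0,0,0,0,0,0,1,0,0,0,0,0,0,1,0,0,0,0,0,0,1,0,0,0,0,0,0,1,0,0,0,0,0,0,1,0,0,-0.07,0,0,0,1,0,0,-0.07,0,0,0,1,0,0,-0.07,0,0,0,1,0,0,-0.07,0,0,0,1,0,0,0,0,0,0,1])

```text
t: 5.98
tcp_pos: [0.4524, -0.3056, 0.1835]
tool_rot: [0.711, 0.616, 0.258, -0.218]
force: [0.6, -0.1, 0.3]
finger_gap: 1.001
gripper_force: 0.0
```

Run:
```python
from station import manip
from h import *
s=manip.sense(); print(s["t"],s["tcp_pos"],s["q"].round(2),s["finger_gap"])
# go up, then to a view of punch & lens: start orientation (yaw aligned), TCP high
R=tool([0,1,0],[0,0,-1])
rows(now(s),[(np.array([.45,-.20,.27]),now(s)[1]),(np.array([.52,-.02,.28]),R)])
```

```text
5.9833 [ 0.4524397  -0.30562309  0.18345411] [-1.03  0.7   1.46  0.42  1.55 -1.02] 1.0007258810272215
-- 4 [ 0.45   -0.1999  0.2699]
0.068, -0.009, -0, 0, 0, 0, 1,
0.068, -0.008, -0.001, 0, 0, 0, 1,
0.067, -0.009, 0, 0, 0, 0, 1,
0.068, -0.008, -0, 0, 0, 0, 1,
-- 7 [ 0.52   -0.0199  0.2799]
0.043, 0.012, 0.032, 0.0013, -0.0156, -0.0031, 1,
0.046, 0.014, 0.028, 0.0013, -0.0157, -0.0031, 1,
0.048, 0.014, 0.022, 0.0014, -0.0156, -0.0031, 1,
0.05, 0.016, 0.018, 0.0013, -0.0156, -0.0031, 1,
0.051, 0.017, 0.013, 0.0013, -0.0156, -0.0032, 1,
0.052, 0.018, 0.007, 0.0013, -0.0157, -0.0031, 1,
0.052, 0.019, 0.003, 0.0013, -0.0156, -0.0031, 1,
```

Run:
```python
from station import manip
from h import *
s=manip.sense()
A=(np.array([.60,.02,.34]),tool([0,1,0],[0,0,-1]))
e=rows(now(s),[(np.array([.45,-.20,.27]),now(s)[1]),A])
```

```text
-- 4 [ 0.45   -0.1999  0.2699]
0.068, -0.009, -0, 0, 0, 0, 1,
0.068, -0.008, -0.001, 0, 0, 0, 1,
0.067, -0.009, 0, 0, 0, 0, 1,
0.068, -0.008, -0, 0, 0, 0, 1,
-- 8 [0.6001 0.0202 0.34  ]
0.057, 0.029, 0.025, 0.0012, -0.0137, -0.0027, 1,
0.059, 0.031, 0.019, 0.0011, -0.0137, -0.0027, 1,
0.059, 0.031, 0.014, 0.0012, -0.0136, -0.0028, 1,
0.06, 0.033, 0.009, 0.0011, -0.0137, -0.0027, 1,
0.06, 0.034, 0.004, 0.0012, -0.0137, -0.0027, 1,
0.059, 0.034, -0.002, 0.0011, -0.0137, -0.0027, 1,
0.059, 0.036, -0.008, 0.0012, -0.0136, -0.0028, 1,
0.057, 0.037, -0.012, 0.0011, -0.0137, -0.0027, 1,
```

Call:
servo_tool(commands=[0.068,-0.009,0,0,0,0,1,0.068,-0.008,-0.001,0,0,0,1,0.067,-0.009,0,0,0,0,1,0.068,-0.008,0,0,0,0,1,0.057,0.029,0.025,0.0012,-0.0137,-0.0027,1,0.059,0.031,0.019,0.0011,-0.0137,-0.0027,1,0.059,0.031,0.014,0.0012,-0.0136,-0.0028,1,0.06,0.033,0.009,0.0011,-0.0137,-0.0027,1,0.06,0.034,0.004,0.0012,-0.0137,-0.0027,1,0.059,0.034,-0.002,0.0011,-0.0137,-0.0027,1,0.059,0.036,-0.008,0.0012,-0.0136,-0.0028,1,0.057,0.037,-0.012,0.0011,-0.0137,-0.0027,1])

```text
t: 6.98
tcp_pos: [0.5986, 0.0271, 0.3395]
tool_rot: [0.706, 0.709, 0.001, -0.005]
force: [0.1, -1.8, 0.2]
finger_gap: 1.002
gripper_force: 0.0
```

Call:
servo_tool(commands=[0,0,0,0,0,0,1,0,0,0,0,0,0,1,0,0,0,0,0,0,1])

```text
t: 7.23
tcp_pos: [0.5975, 0.0259, 0.3377]
tool_rot: [0.705, 0.709, 0.001, -0.007]
force: [-0.6, 0.6, -0.3]
finger_gap: 1.0
gripper_force: 0.0
```

Run:
```python
from station import manip
from h import *
v={n:manip.snapshot(n) for n in ("wrist","side")}
pickle.dump(v,open("vA.pkl","wb")); cv2.imwrite("pics/vA.png",v["wrist"]["img"][:,:,::-1])
s=manip.sense(); print(s["t"],s["tcp_pos"],s["q"].round(2))
for n in v:
  for q in ["camera","lens"]:
    for d in manip.look_for(v[n],q)[:3]: print(n,q,[round(x) for x in d["box"]],round(d["conf"],2))
B=(np.array([.48,-.0,.31]),tool([-1,0,-1],[1,0,-1]))
rows(now(s),[B])
```

```text
7.3333 [0.59752393 0.02374443 0.33765751] [-0.15  0.39  1.36  0.01  1.4  -0.16]
wrist camera [371, 68, 188, 119] 0.72
wrist lens [380, 95, 180, 64] 0.78
wrist lens [131, 161, 108, 231] 0.71
side camera [318, 140, 55, 93] 0.69
side camera [302, 309, 23, 28] 0.25
side lens [318, 152, 33, 22] 0.76
-- 17 [4.798e-01 2.000e-04 3.100e-01]
-0.003, -0.014, 0.003, -0.0057, -0.0059, -0.0139, 1,
-0.001, -0.014, 0.003, -0.0058, -0.0059, -0.0139, 1,
-0, -0.014, 0.003, -0.0057, -0.0059, -0.0139, 1,
0.001, -0.015, 0.002, -0.0057, -0.0059, -0.0139, 1,
0.002, -0.014, 0.001, -0.0057, -0.0059, -0.0139, 1,
0.004, -0.014, 0.001, -0.0058, -0.0059, -0.0139, 1,
0.005, -0.013, -0, -0.0057, -0.0059, -0.0138, 1,
0.006, -0.013, -0.001, -0.0057, -0.0059, -0.0139, 1,
0.007, -0.013, -0.001, -0.0058, -0.0059, -0.0139, 1,
0.008, -0.012, -0.002, -0.0057, -0.0059, -0.0139, 1,
0.009, -0.01, -0.003, -0.0057, -0.0059, -0.0139, 1,
0.01, -0.01, -0.004, -0.0057, -0.0059, -0.0139, 1,
0.011, -0.009, -0.004, -0.0058, -0.0059, -0.0139, 1,
0.011, -0.008, -0.005, -0.0057, -0.0059, -0.0139, 1,
0.012, -0.007, -0.006, -0.0057, -0.0059, -0.0139, 1,
0.012, -0.005, -0.006, -0.0057, -0.006, -0.0139, 1,
0.012, -0.004, -0.007, -0.0058, -0.0059, -0.0139, 1,
```

Call:
servo_tool(commands=[-0.003,-0.014,0.003,-0.0057,-0.0059,-0.0139,1,-0.001,-0.014,0.003,-0.0058,-0.0059,-0.0139,1,0,-0.014,0.003,-0.0057,-0.0059,-0.0139,1,0.001,-0.015,0.002,-0.0057,-0.0059,-0.0139,1,0.002,-0.014,0.001,-0.0057,-0.0059,-0.0139,1,0.004,-0.014,0.001,-0.0058,-0.0059,-0.0139,1,0.005,-0.013,0,-0.0057,-0.0059,-0.0138,1,0.006,-0.013,-0.001,-0.0057,-0.0059,-0.0139,1,0.007,-0.013,-0.001,-0.0058,-0.0059,-0.0139,1,0.008,-0.012,-0.002,-0.0057,-0.0059,-0.0139,1,0.009,-0.01,-0.003,-0.0057,-0.0059,-0.0139,1,0.01,-0.01,-0.004,-0.0057,-0.0059,-0.0139,1])

```text
t: 8.53
tcp_pos: [0.5153, 0.0074, 0.3195]
tool_rot: [0.231, 0.929, 0.0, 0.288]
force: [-0.3, 0.3, -0.5]
finger_gap: 1.004
gripper_force: 0.0
```

Call:
servo_tool(commands=[0.011,-0.009,-0.004,-0.0058,-0.0059,-0.0139,1,0.011,-0.008,-0.005,-0.0057,-0.0059,-0.0139,1,0.012,-0.007,-0.006,-0.0057,-0.0059,-0.0139,1,0.012,-0.005,-0.006,-0.0057,-0.006,-0.0139,1,0.012,-0.004,-0.007,-0.0058,-0.0059,-0.0139,1,0,0,0,0,0,0,1,0,0,0,0,0,0,1,0,0,0,0,0,0,1])

```text
t: 9.2
tcp_pos: [0.4953, 0.0083, 0.3133]
tool_rot: [0.093, 0.935, 0.009, 0.343]
force: [0.2, -0.8, 0.1]
finger_gap: 0.998
gripper_force: 0.0
```

Run:
```python
from station import manip
from h import *
p=manip.snapshot("wrist"); pickle.dump(p,open("vB.pkl","wb"))
s=manip.sense(); print(s["t"],s["tcp_pos"],now(s)[1].as_matrix().round(3).tolist(),s["q"].round(2))
bx={}
for q in ["camera","lens"]:
    for d in manip.look_for(p,q)[:3]: print(q,[round(x) for x in d["box"]],round(d["conf"],2)); bx.setdefault(q,d["box"])
v=pickle.load(open("vA.pkl","rb"))
a=cv2.resize(v["wrist"]["img"][60:200,360:560,::-1],(800,560),interpolation=cv2.INTER_CUBIC)
cv2.imwrite("pics/cB.png",p["img"][:,:,::-1])
cv2.imwrite("pics/cA.png",a)
```

```text
9.25 [0.49546759 0.00852616 0.31331668] [[-0.747, 0.167, 0.644], [0.179, 0.983, -0.047], [-0.641, 0.08, -0.764]] [-0.3   0.06  2.14  0.52  0.3  -2.12]
camera [310, 108, 98, 265] 0.84
lens [361, 229, 42, 90] 0.88
```

View pics/cB.png

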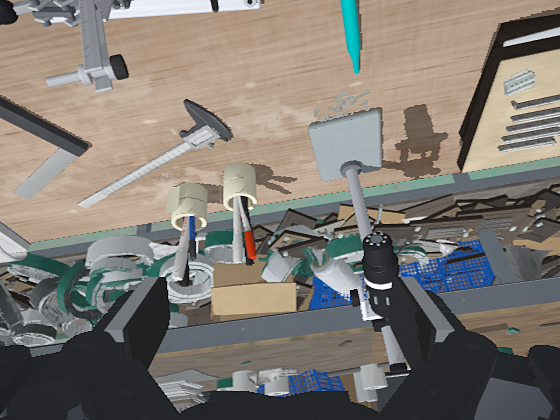

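View B (image up is towards the bench) shows the stand base at (345,145), the lens face at about (377,241) and the barrel running back to about (383,320). Next I'll check view A.

View pics/cA.png

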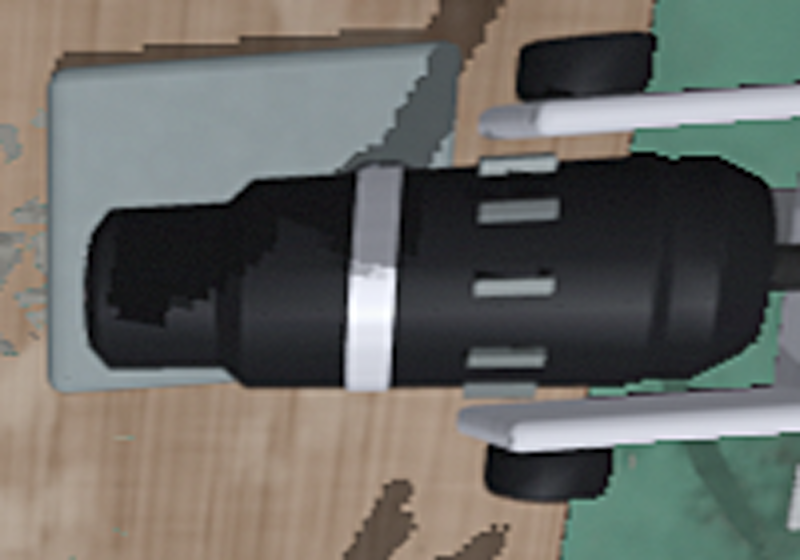

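```bash
cat > fit.py <<'E'
from h import *
from scipy.optimize import minimize
def cyl(p,par,a0,a1,r):
    L=par[:3]; yw,t=par[3:5]; ax=np.array([np.cos(t)*np.cos(yw),np.cos(t)*np.sin(yw),np.sin(t)]) # lens +x (into barrel, up)
    e1=np.array([-np.sin(yw),np.cos(yw),0]); e2=np.cross(ax,e1); th=np.linspace(0,2*np.pi,25)[:-1]
    pts=[proj(p,L+ax*a+r*(np.cos(u)*e1+np.sin(u)*e2)) for a in (a0,a1) for u in th]
    return cv2.convexHull((np.array(pts)*8).round().astype(np.int32))
def mask(p,par,nose=.024,rn=.0135,k=4):
    m=np.zeros((420*k,560*k),np.uint8)
    for a in ((0,nose,rn),(nose,.097,.0175)):
        h=cyl(p,par,*a); h=((h/8+.5)*k).astype(np.int32); cv2.fillConvexPoly(m,h,1)
    return cv2.resize(m.astype(np.float32),(560,420),interpolation=cv2.INTER_AREA)
E
python3 - <<'E'
from station import manip
from fit import *
P={n:manip.snapshot(n) for n in ("scene","side","wrist")}
M={}
for n in P:
    for q in ("lens",):
        for d in manip.silhouettes(P[n],q)[:3]:
            print(n,q,[round(x) for x in d["box"]],round(d["conf"],2),d["pixels"].sum()); M.setdefault(n,d["pixels"])
A=pickle.load(open("vA.pkl","rb"))["wrist"]
pickle.dump((P,M,A),open("fit.pkl","wb"))
lens=tri([(A,(381.9,131.9)),(pickle.load(open("vB.pkl","rb")),(377,241))]); print("lens tri",lens)
for z in (.0,.01,.015): print([onz(A,np.array(u)/4+[360,60],z).round(4).tolist() for u in ((50,65),(50,390),(455,45))])
T=[]
for n,c in [("scene",(180,205)),("side",(335,165)),("wrist",(380,270))]:
    x0,y0=c[0]-43,c[1]-93; T.append(cv2.resize(P[n]["img"][y0:y0+186,x0:x0+86,::-1],(258,558),interpolation=cv2.INTER_CUBIC))
cv2.imwrite("pics/m2.png",np.hstack(T))
E
```

```text
wrist lens [360, 232, 37, 91] 0.56 2348
lens tri [0.66766529 0.07987505 0.21420987]
[[0.7063, 0.1316, 0.0], [0.7134, 0.0338, 0.0], [0.827, 0.1377, 0.0]]
[[0.7041, 0.1309, 0.01], [0.711, 0.0351, 0.01], [0.8223, 0.1369, 0.01]]
[[0.703, 0.1305, 0.015], [0.7099, 0.0358, 0.015], [0.8199, 0.1365, 0.015]]
```

```bash
cat > fit.py <<'E'
from h import *
from scipy.optimize import minimize
def hull(p,par,segs):
    L=np.array(par[:3]); yw,t=par[3:5]; ax=np.array([np.cos(t)*np.cos(yw),np.cos(t)*np.sin(yw),np.sin(t)])
    e1=np.array([-np.sin(yw),np.cos(yw),0]); e2=np.cross(ax,e1); th=np.linspace(0,2*np.pi,33)[:-1]
    return cv2.convexHull(np.array([proj(p,L+ax*a+r*(np.cos(u)*e1+np.sin(u)*e2)) for a,r in segs for u in th]).astype(np.float32))
SEG=[[(0,.0125),(.003,.014),(.022,.014)],[(.022,.014),(.026,.0175),(.087,.0175),(.097,.0125)]]
def mask(p,par,k=4):
    m=np.zeros((420*k,560*k),np.uint8)
    for s in SEG: cv2.fillConvexPoly(m,((hull(p,par,s)+.5)*k).round().astype(np.int32),1)
    return m.astype(bool)
E
python3 - <<'E'
from fit import *
P,M,A=pickle.load(open("fit.pkl","rb")); o=pickle.load(open("p0.pkl","rb"))
poly=np.array([(85,260),(90,230),(110,212),(235,203),(255,182),(360,165),(560,157),(630,153),(720,160),(765,190),(775,220),(770,320),(755,350),(700,378),(590,387),(350,388),(245,385),(225,366),(110,366),(92,345),(85,300)])+[1440,240]
ma=np.zeros((1680,2240),np.uint8); cv2.fillPoly(ma,[poly.astype(np.int32)],1); ma=ma.astype(bool)
mb=cv2.resize(M["wrist"].astype(np.uint8),(2240,1680),interpolation=0).astype(bool)
iou=lambda a,b:(a&b).sum()/(a|b).sum()
def f(x,pr=0,yonly=False):
    par=x*[.01,.01,.01,.1,.1]+[.668,.08,.214,.065,.35]
    a,b=iou(mask(A,par),ma),iou(mask(P["wrist"],par),mb)
    if pr: print(par.round(4),a.round(3),b.round(3))
    return 2-a-b if not yonly else 1-a
for x0 in (0,-1,1):
    r=minimize(f,np.array([0,0,0,0,x0]),method="Nelder-Mead",options=dict(maxfev=350,initial_simplex=np.array([[0,0,0,0,x0]]+[[.5*(i==j) + (x0 if j==4 else 0) for j in range(5)] for i in range(5)])))
    f(r.x,1)
par=r.x*[.01,.01,.01,.1,.1]+[.668,.08,.214,.065,.35]
np.save("par.npy",par)
T=[]
for p,c,k in [(o["scene"],(178,200),5),(o["side"],(340,165),5),(A,(460,130),2),(P["wrist"],(380,280),2)]:
    w,h=int(400/k/2),int(300/k/2); x0,y0=c[0]-w,c[1]-h
    t=cv2.resize(p["img"][y0:y0+2*h,x0:x0+2*w,::-1],(400,300),interpolation=cv2.INTER_CUBIC)
    for s in SEG: cv2.polylines(t,[((hull(p,par,s)+.5-[x0,y0])*[400/(2*w),300/(2*h)]).astype(np.int32)],True,(0,255,255),1)
    T.append(t)
cv2.imwrite("pics/m3.png",np.vstack([np.hstack(T[:2]),np.hstack(T[2:])]))
E
```

```text
[0.669  0.0804 0.2131 0.0561 0.3533] 0.965 0.839
[0.6685 0.0803 0.2138 0.0555 0.3369] 0.965 0.839
[0.6699 0.08   0.2127 0.0611 0.3557] 0.958 0.84
```

View pics/m3.png

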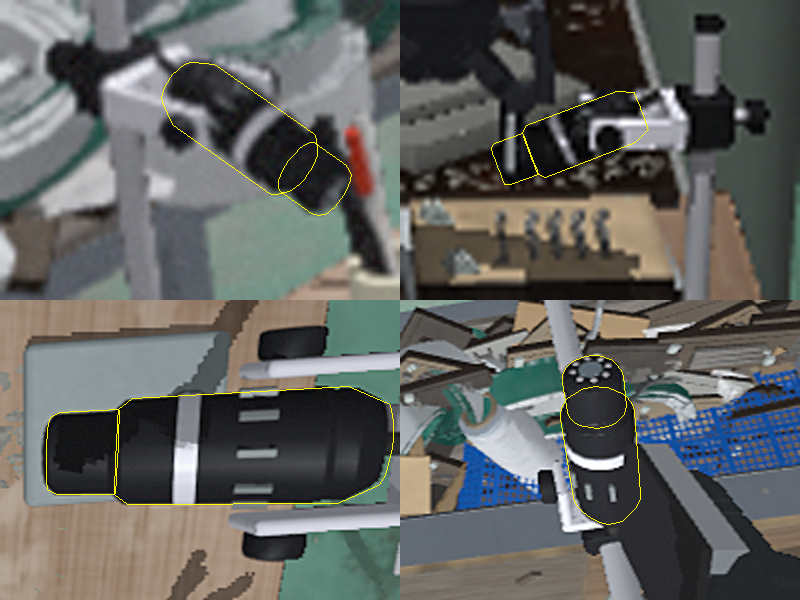

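The outlines lie on the barrel in all four views (A at lower left and B at lower right are tight). The lens is at (0.669, 0.080, 0.2135), yaw 0.057, tilt 0.35 rad. Next is the approach above the punch's butt.

```bash
cat >> h.py <<'E'
Rg=tool(F@[-1,0,0],[0,0,-1]); Gp=fx(-.028,0,.045)
E
python3 - <<'E'
from station import manip
from h import *
s=manip.sense(); a=wp(Gp,Rg)
rows(now(s),[(np.array([a[0][0],a[0][1],.17]),Rg)])
print(a[0])
E
```

```text
-- 7 [ 0.4434 -0.0186  0.1698]
0.036, -0.014, 0.022, 0.0016, 0.0159, -0.0012, 1,
0.033, -0.013, 0.026, 0.0015, 0.0158, -0.0011, 1,
0.031, -0.012, 0.029, 0.0016, 0.0159, -0.0012, 1,
0.028, -0.012, 0.032, 0.0015, 0.0158, -0.0012, 1,
0.025, -0.012, 0.034, 0.0016, 0.0159, -0.0011, 1,
0.021, -0.011, 0.038, 0.0015, 0.0159, -0.0012, 1,
0.017, -0.01, 0.039, 0.0016, 0.0158, -0.0012, 1,
[ 0.44328279 -0.01873058  0.026     ]
```

Call:
servo_tool(commands=[0.036,-0.014,0.022,0.0016,0.0159,-0.0012,1,0.033,-0.013,0.026,0.0015,0.0158,-0.0011,1,0.031,-0.012,0.029,0.0016,0.0159,-0.0012,1,0.028,-0.012,0.032,0.0015,0.0158,-0.0012,1,0.025,-0.012,0.034,0.0016,0.0159,-0.0011,1,0.021,-0.011,0.038,0.0015,0.0159,-0.0012,1,0.017,-0.01,0.039,0.0016,0.0158,-0.0012,1,0,0,0,0,0,0,1,0,0,0,0,0,0,1,0,0,0,0,0,0,1])

```text
t: 10.48
tcp_pos: [0.443, -0.0184, 0.1702]
tool_rot: [0.071, 0.997, 0.0, 0.001]
force: [0.1, 0.9, 0.3]
finger_gap: 1.0
gripper_force: 0.0
```

Run:
```python
from station import manip
from h import *
p=manip.snapshot("wrist"); s=manip.sense(); pickle.dump(p,open("vC.pkl","wb")); cv2.imwrite("pics/vC.png",p["img"][:,:,::-1])
print(s["t"],s["tcp_pos"],now(s)[1].as_matrix().round(3).tolist(),s["q"].round(2))
for d in manip.silhouettes(p,"punch")[:2]:
    px=np.argwhere(d["pixels"])[:,::-1]
    Q=np.array([F.T@(onz(p,c,.045)-O) for c in px])[:,:2].astype(np.float32)
    r=cv2.minAreaRect(Q); print("punch(fixture)",d["conf"],np.round(r[0],4),np.round(r[1],4),r[2],Q.min(0),Q.max(0))
```

```text
10.5333 [ 0.44293763 -0.01834346  0.17063867] [[-0.99, 0.142, 0.002], [0.142, 0.99, -0.0], [-0.002, -0.0, -1.0]] [-0.29  0.39  1.94  0.    0.81 -1.72]
punch(fixture) 0.63 [0.0001 0.0005] [0.0145 0.0973] 89.53458404541016 [-0.04849232 -0.0069095 ] [0.04878291 0.00771611]
```

The punch is confirmed at the nest origin, within 1 mm. Descending and gripping.

Call:
servo_tool(commands=[0,0,0.075,0,0,0,1,0,0,0.075,0,0,0,1,0,0,0.07,0,0,0,1,0,0,0.049,0,0,0,1,0,0,0.02,0,0,0,1,0,0,0,0,0,0,1,0,0,0,0,0,0,1], force=50)

```text
t: 11.17
tcp_pos: [0.4434, -0.0187, 0.0261]
tool_rot: [0.071, 0.997, -0.0, 0.001]
force: [0.6, 0.9, 0.4]
finger_gap: 1.001
gripper_force: 0.0
```

Call:
servo_tool(commands=[0,0,0,0,0,0,-1,0,0,0,0,0,0,-1,0,0,0,0,0,0,-1,0,0,0,0,0,0,-1,0,0,0,0,0,0,-1,0,0,0,0,0,0,-1,0,0,0,0,0,0,-1,0,0,0,0,0,0,-1], force=50)

```text
t: 11.83
tcp_pos: [0.4436, -0.0189, 0.0258]
tool_rot: [0.071, 0.997, -0.0, 0.001]
force: [-0.6, 0.4, 6.5]
finger_gap: 0.165
gripper_force: 51.4
```

Call:
servo_tool(commands=[0,0,-0.02,0,0,0,-1,0,0,-0.04,0,0,0,-1,0,0,-0.05,0,0,0,-1,0,0,-0.05,0,0,0,-1,0,0,-0.05,0,0,0,-1,0,0,-0.03,0,0,0,-1,0,0,0,0,0,0,-1,0,0,0,0,0,0,-1,0,0,0,0,0,0,-1,0,0,0,0,0,0,-1])

```text
t: 12.67
tcp_pos: [0.4423, -0.0185, 0.1441]
tool_rot: [0.071, 0.997, 0.0, -0.001]
force: [-0.5, -0.1, -2.3]
finger_gap: 0.16
gripper_force: 50.5
```

```bash
cat >> h.py <<'E'
L=np.array([.669,.080,.2135]); cy,ct=.058,.35
dl=np.array([np.cos(ct)*np.cos(cy),np.cos(ct)*np.sin(cy),np.sin(ct)])
zl=np.array([np.sin(ct)*np.cos(cy),np.sin(ct)*np.sin(cy),-np.cos(ct)])
Rf=tool(-dl,zl)
E
python3 - <<'E'
from station import manip
from h import *
p=manip.snapshot("wrist"); s=manip.sense(); cv2.imwrite("pics/vD.png",p["img"][:,:,::-1])
print(s["t"],s["tcp_pos"],s["finger_gap"],s["gripper_force"])
t,R=now(s); 
for d in manip.silhouettes(p,"punch")[:2]:
    px=np.argwhere(d["pixels"])[:,::-1]; z=t[2]+.019
    Q=np.array([R.inv().apply(onz(p,c,z)-t) for c in px])[:,:2].astype(np.float32)
    r=cv2.minAreaRect(Q); print("punch in tool",d["conf"],np.round(r[0],4),np.round(r[1],4),r[2],Q.min(0),Q.max(0))
f=wp(L-dl*(.040+.0755),Rf); b=(f[0]-.06*dl,Rf)
rows((t,R),[b],claw=-1,smax=.03,amax=4); print(b,f)
E
```

```text
12.7167 [ 0.44235085 -0.01851564  0.14402574] 0.1660398536811963 50.46520471572876
punch in tool 0.92 [-0.0054  0.0569] [0.0069 0.0174] 76.21894073486328 [-0.0130656   0.05221572] [0.00275353 0.0620649 ]
punch in tool 0.9 [-0.0098  0.0006] [0.0633 0.0151] 0.11309541016817093 [-0.04142657 -0.00700061] [0.02188777 0.00814199]
-- 6 [0.5107 0.0708 0.1354]
-0.018, 0.033, 0.003, -0.0009, -0.0093, -0.0053, -1,
-0.02, 0.032, 0.004, -0.0009, -0.0094, -0.0052, -1,
-0.02, 0.031, 0.005, -0.001, -0.0093, -0.0053, -1,
-0.02, 0.031, 0.007, -0.0009, -0.0093, -0.0053, -1,
-0.022, 0.03, 0.008, -0.0009, -0.0094, -0.0052, -1,
-0.021, 0.029, 0.01, -0.0009, -0.0093, -0.0053, -1,
(array([0.51092141, 0.07082115, 0.13547335]), Rotation.from_matrix(array([[-9.37793131e-01, -5.79674868e-02,  3.42321215e-01],
                            [-5.44530753e-02,  9.98318471e-01,  1.98769241e-02],
                            [-3.42897807e-01, -3.46944695e-18, -9.39372713e-01]]))) (array([0.567189  , 0.07408833, 0.15604722]), Rotation.from_matrix(array([[-9.37793131e-01, -5.79674868e-02,  3.42321215e-01],
                            [-5.44530753e-02,  9.98318471e-01,  1.98769241e-02],
                            [-3.42897807e-01, -3.46944695e-18, -9.39372713e-01]])))
```

Call:
servo_tool(commands=[-0.018,0.033,0.003,-0.0009,-0.0093,-0.0053,-1,-0.02,0.032,0.004,-0.0009,-0.0094,-0.0052,-1,-0.02,0.031,0.005,-0.001,-0.0093,-0.0053,-1,-0.02,0.031,0.007,-0.0009,-0.0093,-0.0053,-1,-0.022,0.03,0.008,-0.0009,-0.0094,-0.0052,-1,-0.021,0.029,0.01,-0.0009,-0.0093,-0.0053,-1,0,0,0,0,0,0,-1,0,0,0,0,0,0,-1,0,0,0,0,0,0,-1])

```text
t: 13.52
tcp_pos: [0.5114, 0.0703, 0.1363]
tool_rot: [-0.029, 0.984, 0.005, 0.175]
force: [-0.3, 0.4, -0.2]
finger_gap: 0.166
gripper_force: 50.5
```

Run:
```python
from station import manip
from h import *
s=manip.sense(); t,R=now(s)
f=wp(L-dl*(.040+.0755),Rf)
print(s["t"],t,R.as_matrix().round(3).tolist(),s["q"].round(2),s["finger_gap"])
rows((t,R),[f],claw=-1,smax=.016,amax=3)
```

```text
13.5167 [0.51142594 0.07033742 0.13629991] [[-0.937, -0.058, 0.343], [-0.055, 0.998, 0.019], [-0.344, -0.001, -0.939]] [-0.11  0.47  2.05  0.21  0.28 -1.94] 0.16623942786671944
-- 4 [0.5674 0.0741 0.1563]
-0.03, 0, 0, -0, 0, 0, -1,
-0.029, 0.001, 0.001, -0.0001, 0.0001, 0, -1,
-0.03, -0, -0, -0, 0, 0, -1,
-0.03, 0, 0, -0, 0.0001, 0, -1,
```

Call:
servo_tool(commands=[-0.02,0,0,0,0,0,-1,-0.03,0,0,0,0,0,-1,-0.03,0,0,0,0,0,-1,-0.025,0,0,0,0,0,-1,-0.014,0,0,0,0,0,-1,0,0,0,0,0,0,-1,0,0,0,0,0,0,-1,0,0,0,0,0,0,-1,0,0,0,0,0,0,-1])

```text
t: 14.27
tcp_pos: [0.566, 0.0738, 0.1568]
tool_rot: [-0.029, 0.984, 0.005, 0.174]
force: [0.3, -0.1, -1.1]
finger_gap: 0.16
gripper_force: 50.5
```

Run:
```python
from station import manip
from h import *
from fit import hull,SEG
s=manip.sense(); t,R=now(s); print(s["t"],t,R.as_matrix().round(3).tolist(),s["force"],s["qd"].round(3))
G=t-.019*R.as_matrix()[:,2]; ax=-R.as_matrix()[:,0]
edge=G+.0755*ax; butt=G-.0195*ax
M=np.c_[dl,[-np.sin(cy),np.cos(cy),0],-zl]; print("edge in lens",(M.T@(edge-L)).round(4),"angle",np.arccos(ax@dl))
P={n:manip.snapshot(n) for n in ("side","scene","wrist")}
par=[*L,cy,ct]; T=[]
for n,c,k in [("side",(325,165),5),("scene",(205,205),4)]:
    p=P[n]; w,h=int(400/k/2),int(500/k/2); x0,y0=c[0]-w,c[1]-h
    tt=cv2.resize(p["img"][y0:y0+2*h,x0:x0+2*w,::-1],(400,500),interpolation=cv2.INTER_CUBIC); sc=[400/(2*w),500/(2*h)]
    for g in SEG: cv2.polylines(tt,[((hull(p,par,g)+.5-[x0,y0])*sc).astype(np.int32)],True,(0,255,255),1)
    a,b=[tuple(int(v) for v in (proj(p,X)+.5-[x0,y0])*sc) for X in (edge,butt)]; cv2.line(tt,a,b,(0,255,0),1)
    T.append(tt)
    for q in ("punch","punch_edge","lens"):
        for d in manip.look_for(p,q)[:2]: print(n,q,[round(x) for x in d["box"]],round(d["conf"],2))
cv2.imwrite("pics/m4.png",np.hstack(T))
```

```text
14.2667 [0.56603514 0.07376805 0.15678725] [[-0.938, -0.058, 0.343], [-0.055, 0.998, 0.019], [-0.344, -0.001, -0.939]] [ 0.25246978 -0.08798868 -1.07088755] [ 0.004  0.002 -0.003 -0.    -0.003 -0.001]
edge in lens [-0.0409 -0.0002  0.0012] angle 0.0007211901203571492
side punch [251, 299, 32, 17] 0.67
side punch [284, 222, 24, 9] 0.63
side punch_edge [252, 298, 28, 13] 0.69
side punch_edge [302, 311, 24, 29] 0.63
side lens [315, 150, 35, 25] 0.79
scene punch [218, 217, 33, 24] 0.49
scene punch [212, 290, 36, 11] 0.47
scene punch_edge [215, 285, 34, 18] 0.77
scene punch_edge [335, 218, 29, 11] 0.51
scene lens [171, 183, 36, 30] 0.73
```

View pics/m4.png

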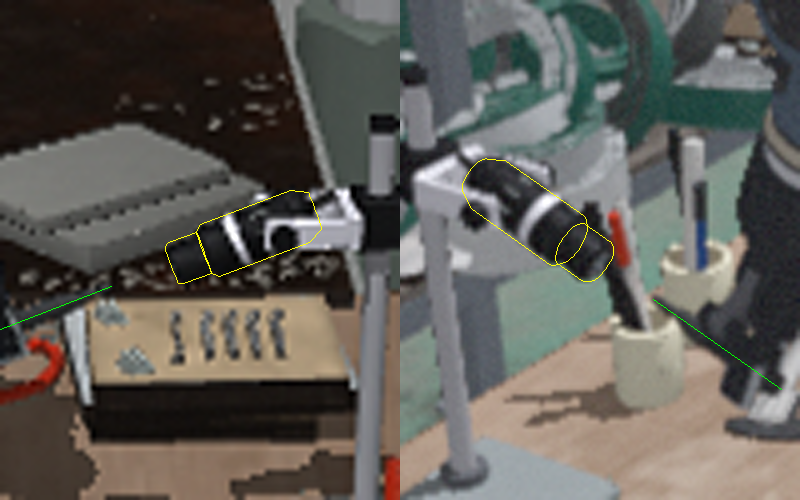

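In the side view (left) and the scene view (right), the punch lies along the drawn line. Its edge is at (110,288) and (655,299), pointing at the nose with a clear gap. The estimate puts the edge 41 mm from the glass, about 1 mm off the axis, and the arm is still. Handing in.

```bash
python3 -c "
from station import manip
print(manip.sign_off())"
```

```text
the job is handed in; nothing more can be done
None
```

I opened the clamp fully and left it open, and the gripper is holding the punch still in front of the lens: by my measurements, edge about 41 mm from the glass, about 1 mm off the line of sight. The job is handed in at about 14 s; no verdict was shown.

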